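# Draw a feed roller from its slanted stand and hold it level

### The arm

A 7-joint arm with a two-finger parallel gripper is mounted at the origin on the work surface. World frame = base frame: x ahead of the robot, y to its left, z up, the work surface at z = 0. Lengths are in m, angles in rad, forces in N, time in s.
With the tool pointing down it reaches from about 0.4 to 0.75 m from the base axis. Payload 19.5 kg.
Tool frame: the origin (TCP) lies at the very end of the fingers, on their centre line; the grasp point (between the pads) lies behind it (env.grip_depth is the z of the grasp point in the tool frame, in m); z points along the fingers, y is the line along which they close (so a half turn about z gives the same grasp; the last joint's range is limited). The gripper opens to 85 mm and grips with 20 to 120 N. Pads are 22 mm wide; open, the fingers measure 114 mm over their backs; the gripper's body (76 mm by 85 mm) begins 54 mm behind the grasp point. The pads swing forward as they close: fully open they stand 13 mm farther back than shut.
Start: joints at [-1.369, 0.707, -0.028, 1.485, 0.022, 0.951, -0.075], TCP at [0.139, 0.558, 0.231] pointing down, gripper open.
Joint ranges: [-2.71, 2.71], [-0.32, 2.16], [-1.57, 1.52], [0, 2.45], [-1.46, 4.6], [0, 2.02], [-2.83, 2.83]. Speed limits (rad/s): [1.89, 1.89, 2.57, 2.57, 3.01, 3.01, 3.01].

### API

Orientations are given as [roll, pitch, yaw] about the fixed x, y, z axes, in that order (R = Rz(yaw) Ry(pitch) Rx(roll)).
In Python, from workcell import env, imaging, job gives the robot as it stands.
- The arm moves only by the tool apply_moves, never from a script. Its argument "series" is a list of rows, each a list of 6 numbers: the shift along the tool's x, y, z in m, then the turn, a rotation vector about the tool's x, y, z in degrees. In form: [[x, y, z, ax, ay, az], ...]. A call has 1 to 8 rows; each row is the pose to reach, as a shift and turn from the pose commanded when the call began, along the tool's axes at that moment; what a row does not reach only later rows make up. A row lasts 1/8 s, in which the tool goes at most 62.5 mm and 10.7 degrees, less where a joint would pass 70% of its speed; a pose out of reach is approached as far as the arm can. A call with a gripper value outside its range is refused whole. "hand" is the closure, from 0 (fully open) to 1 (shut), set as the call begins (left out, the last holds). The fingers move at their own pace and stop on an object; "newtons" is the grip in N (left out, the last holds). Time passes only in rows, so rows that repeat a pose let the fingers close. It gives the time, the measured TCP pose, the force, the opening and the grip force at its end, in the units of the state.
- env.state(): the state, without advancing time (a new reading comes with each control period).
- imaging.read_camera(name): name is "side" or "top"; returns a dict with "frame" (400x640x3 uint8, blue, green, red), "fx", "fy", "cx", "cy" (pixels), "R" (3x3) and "t" (3): a world point X has camera coordinates R X + t. Camera axes: x right, y down, z forward; pixel columns grow to the right and rows downward; lengths in m; the calibration is good to about 2 mm. A picture is of the moment at which its call begins. There is no depth.
- job.close_job(): hands the job in; it is judged then, once.
The state is a dict: "t": time; "qpos": joint angles; "joint_velocities": joint speeds; "tau": joint torques, N m; "eef_pos": TCP position; "ee_rot": TCP orientation; "contact_force": force on the tool from outside, world axes, zero at the start; "ft_torque": the same for the moment, N m; "opening": finger opening in m; "grasp_force": force on a finger pad.
Only numpy, scipy, OpenCV 4.12 (cv2) and the standard library are available. Lean on these libraries where they do the work, as an engineer would, in place of code of your own. Each camera call takes 0.05 s, during which the arm holds its last target. There are 200 camera calls.

### The job

The toner bottle stands in the way of the copier feed roller in its slanted stand: first put the bottle down upright on the bench, at least 25 cm from the middle of the stand. Then draw the roller out of the stand, turn it level and keep it raised, every part of it at least 20 cm above the bench, so that its rubber can be inspected; finish while holding it there, still and level, in the gripper. Leave the mug, staple carton, screwdriver and ream of paper where they are.

Things in the scene. Friction and masses are not known exactly. Their poses are not given: they have to be found in the camera images.
- stand: Fixed roller stand: dark steel base plate 170 x 100 x 12 mm with a white square plastic sleeve, 35 x 35 mm outside, sloping up at 40 degrees above level towards the stand's own -x. Bore 23 x 23 mm, 85 mm deep along the slope, closed at the low end (its centre at (60, 0, 30) mm), open at the high end. Origin: centre of the base's underside, z up.
- stand_mouth (a point): Centre of the bore's open upper end, 85 mm above the bench.
- roller: Copier feed roller, 185 mm long, 0.14-0.28 kg. Origin: centre of its low end face; z runs along its axis to the gear end: steel end (0-20 mm) and black rubber (20-155 mm), both 20 mm in diameter; white gear 28 mm wide (160-172 mm); 9 mm shaft to 185 mm. Centre of mass at about 77 mm. Starts loose in the bore (1.5 mm play), first 85 mm inside, 40 degrees above level; slides out along +z.
- roller_grip (a point): Point on the roller's axis 120 mm from its origin, the middle of the rubber that sticks out of the stand; about 107 mm above the bench at the start.
- roller_gear_end (a point): Tip of the roller's shaft beyond the gear, 185 mm from its origin, on its axis.
- toner_bottle: Closed upright toner bottle, 0.28 to 0.42 kg: white cylinder 56 mm in diameter up to 172 mm, tapering to 32 mm at 184 mm, then a black cap 36 mm in diameter from 184 to 210 mm. Stands on the bench in front of the roller's gear end. Origin: centre of its underside; z up along its axis.
- staple_carton: Bystander: cardboard carton 60 x 90 x 50 mm (x, y, z). Origin: centre of its underside.
- mug: Bystander: white mug 80 mm in diameter, 90 mm high, handle towards its +y (reaching about 75 mm from its axis). Origin: centre of its underside.
- screwdriver: Bystander: screwdriver about 200 mm long lying along its own x, handle to -x. Origin: below its middle, on the bench.
- paper_ream: Bystander: ream of white paper 210 x 297 x 50 mm (x, y, z), lying flat. Origin: centre of its underside.
Not all that is in view belongs to the job. What is shaped like the toner_bottle but orange is not meant.

How it is judged:
By the outcome, as a careful person would: the job done as asked, in the order asked, and still so for the second after the job is handed in, while the arm keeps its last pose, push and grip.
It also fails if it takes over 54 s, if anything falls off the work surface, if the arm or the gripper's body presses on something with over 40 N, if the wrist force passes 120 N, or if a joint passes its speed limit or range.

## Working session

There is one attempt and no reset: what is moved stays moved. The work goes in short steps, Python scripts to look and compute and a tool call to move; the robot and the scene stay as the last step left them, time stands still between calls to the robot, and variables do not carry over. Pictures are saved under pics/ and viewed, at most 10 in all, crops included, and the job is handed in when it is done.

Besides the shell and the picture viewer there is one more tool, called after ">>>" as name(argument=value, ...) on one line, values as JSON. apply_moves: Moves the arm, as the interface text tells. Its arguments: {"type":"object","properties":{"series":{"type":"array"},"hand":{"type":"number"},"newtons":{"type":"number"}},"required":["series"]}

```bash
ls; mkdir -p pics; python3 - <<'E'
from workcell import env, imaging, job
import cv2, numpy as np
for n in("side","top"):
    c=imaging.read_camera(n); cv2.imwrite(f"pics/{n}0.png",c["frame"]); np.savez(f"{n}0.npz",**c)
    print(n,c["fx"],c["fy"],c["cx"],c["cy"],np.round(c["R"],4).tolist(),np.round(c["t"],4).tolist())
s=env.state(); print({k:np.round(v,4).tolist() for k,v in s.items()}, env.grip_depth)
E
```

```text
pics
side 386.5119755735223 386.5119755735223 315.91701497406706 205.97291744448333 [[-0.999, -0.0445, 0.0025], [-0.0319, 0.6748, -0.7373], [0.0312, -0.7366, -0.6756]] [0.5733, 0.0861, 1.225]
top 508.83887337858357 508.83887337858357 319.90886849553834 201.53115623456358 [[0.0255, -0.9997, -0.003], [-0.999, -0.0253, -0.0376], [0.0375, 0.004, -0.9993]] [0.0313, 0.5662, 1.6497]
{'t': 0.1, 'qpos': [-1.3687, 0.707, -0.0276, 1.485, 0.022, 0.9509, -0.0755], 'joint_velocities': [-0.0008, -0.0012, -0.0002, -0.0019, -0.0002, -0.0001, 0.0012], 'tau': [0.0026, -88.4248, 1.2364, -23.6434, 0.017, 0.0053, 0.0001], 'eef_pos': [0.1387, 0.5578, 0.2309], 'ee_rot': [-3.1407, 0.0001, 2.8978], 'contact_force': [-0.8144, -0.6284, 0.1706], 'ft_torque': [0.0086, -0.0174, -0.0211], 'grasp_force': 0.0, 'opening': 0.0851} -0.0187
```

View pics/side0.png

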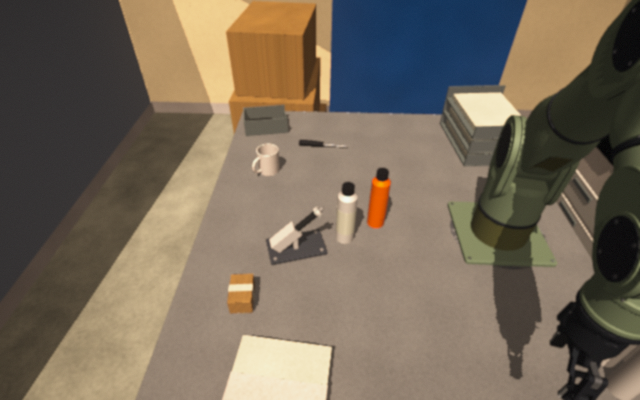

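View pics/top0.png

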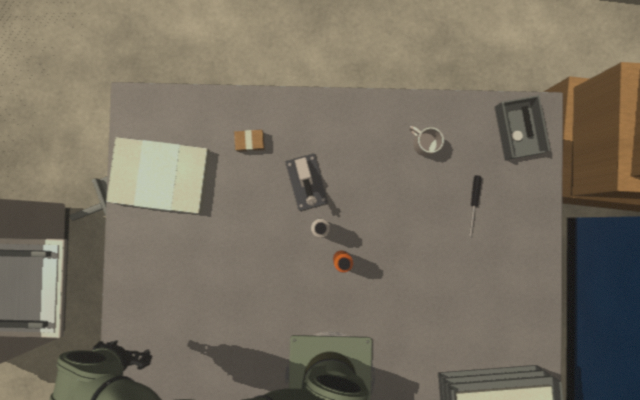

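Side view: white bottle with cap at (348,188), base at (346,240); stand at (297,247) with the roller's gear at (320,211); orange bottle at (379,200). Top view: white bottle cap at about (320,228), stand (307,182) with the gear at (311,200), orange cap (343,262), ream, carton, mug and screwdriver well away.

```bash
cat > h.py <<'E'
import numpy as np, cv2
from workcell import env, imaging, job
from scipy.spatial.transform import Rotation as Ro
def ray(c,p):
    K=np.array([(p[0]-c["cx"])/c["fx"],(p[1]-c["cy"])/c["fy"],1.]); R=np.asarray(c["R"])
    o=-R.T@np.asarray(c["t"]); d=R.T@K; return o,d/np.linalg.norm(d)
def plane(c,p,z):
    o,d=ray(c,p); return o+d*(z-o[2])/d[2]
def tri(c1,p1,c2,p2):
    o1,d1=ray(c1,p1);o2,d2=ray(c2,p2)
    a=np.linalg.lstsq(np.c_[d1,-d2],o2-o1,rcond=None)[0]
    A=o1+a[0]*d1;B=o2+a[1]*d2; return (A+B)/2,np.linalg.norm(A-B)
def proj(c,X):
    v=np.asarray(c["R"])@X+np.asarray(c["t"]); return [c["fx"]*v[0]/v[2]+c["cx"],c["fy"]*v[1]/v[2]+c["cy"]]
def pose():
    s=env.state(); return np.array(s["eef_pos"]),Ro.from_euler("xyz",s["ee_rot"])
def delta(P,R,p0=None,R0=None):
    "shift (mm) and turn (deg) from the current (or given) pose to TCP pose P,R"
    if p0 is None: p0,R0=pose()
    return np.round(R0.inv().apply(P-p0)*1000,1),np.round((R0.inv()*R).as_rotvec(degrees=True),1)
E
python3 - <<'E'
from h import *
S=dict(np.load("side0.npz"));T=dict(np.load("top0.npz"))
a=cv2.resize(T["frame"][145:275,270:370],None,fx=4,fy=4.,interpolation=cv2.INTER_CUBIC)
b=cv2.resize(S["frame"][165:275,260:360],None,fx=4,fy=4,interpolation=cv2.INTER_CUBIC)
o=np.zeros((520,800,3),np.uint8);o[:,:400]=a;o[:440,400:]=b;cv2.imwrite("pics/crop.png",o)
# masks in top
f=T["frame"];m=np.zeros(f.shape[:2],np.uint8);m[150:215,280:335]=1
g=f.max(2)
dark=((g<75)&(m>0)).astype(np.uint8)
n,l,st,ce=cv2.connectedComponentsWithStats(dark)
for i in range(1,n):
    if st[i,4]>50:
        ct=cv2.findContours((l==i).astype(np.uint8),0,2)[0][0]; r=cv2.minAreaRect(ct); print("dark",st[i],r)
        for q in cv2.boxPoints(r): print(np.round(plane(T,q,.012)[:2],4))
print(f[180,300],f[168,302],f[230,280],f[228,320])
E
```

```text
dark [303 160  28  47 511] ((312.38787841796875, 183.55780029296875), (47.25677490234375, 21.0621280670166), 69.86369323730469)
[0.6825 0.1322]
[0.7079 0.0682]
[0.5641 0.0114]
[0.5388 0.0752]
[ 96 108 116] [150 171 186] [106 118 127] [44 45 48]
```

View pics/crop.png

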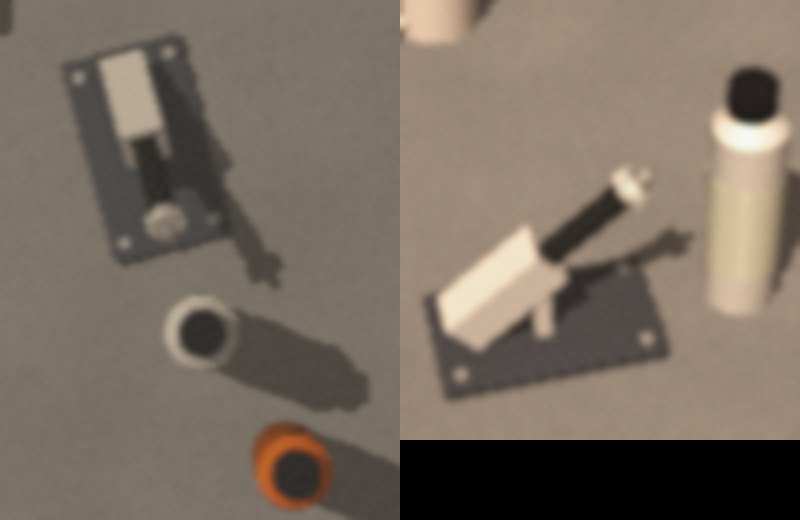

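The crop shows the base plate corners (top crop (63,68),(181,36),(232,234),(122,265)), the sleeve sloping toward the robot with gear at (166,222), white bottle cap at (204,332) and orange cap at (297,475).

```bash
python3 - <<'E'
from h import *
S=dict(np.load("side0.npz"));T=dict(np.load("top0.npz"))
t=lambda u,v:(270+(u+.5)/4-.5,145+(v+.5)/4-.5)
s=lambda u,v:(260+(u-400+.5)/4-.5,165+(v+.5)/4-.5)
C=np.array([plane(T,t(*q),.012) for q in[(63,68),(181,36),(232,234),(122,265)]])[:,:2]
C2=np.array([plane(S,s(*q),.012) for q in[(424,297),(449,396),(666,354),(645,268)]])[:,:2]
print(C.round(4).tolist(),C2.round(4).tolist())
for c in(C,):
    m=c.mean(0); d=(c[2]+c[3]-c[0]-c[1]); d/=np.linalg.norm(d);print("top",m,np.degrees(np.arctan2(d[1],d[0])),np.linalg.norm(c[1]-c[2]),np.linalg.norm(c[0]-c[1]))
d2=(C2[2]+C2[3]-C2[0]-C2[1]);print("side",C2.mean(0),np.degrees(np.arctan2(d2[1],d2[0])))
# white bottle / orange masks by cap (dark blob)
for nm,c,z,box in(("Tb",T,.21,(305,212,335,245)),("To",T,.21,(330,248,358,274)),("Sb",S,.21,(335,178,360,198))):
    x0,y0,x1,y1=box; f=c["frame"][y0:y1,x0:x1].max(2)
    M=cv2.morphologyEx((f<62).astype(np.uint8),cv2.MORPH_OPEN,np.ones((3,3)))
    n,l,st,ce=cv2.connectedComponentsWithStats(M)
    for i in range(1,n):print(nm,st[i].tolist(),ce[i]+[x0,y0],plane(c,ce[i]+[x0,y0],z-(.013 if c is S else 0.003)).round(4))
# gear & tip & rubber
print("gear",tri(T,t(166,222),S,s(628,186)))
print("side bottle base",plane(S,s(738,300),0))
a=-np.array([1,0])
m=C.mean(0); d=(C[2]+C[3]-C[0]-C[1]); d/=np.linalg.norm(d)
ax=np.r_[d*np.cos(np.radians(40)),np.sin(np.radians(40))]
o=np.r_[m-d*.06,.03]
for k in(.085,.12,.166,.185):
    X=o+ax*k;p=proj(T,X);q=proj(S,X);print(k,X.round(4),(np.array(p)-[270,145])*4,(np.array(q)-[260,165])*4+[400,0])
E
```

```text
[[0.6928, 0.1619], [0.7215, 0.0661], [0.5606, 0.0204], [0.533, 0.1093]] [[0.7256, 0.0697], [0.694, 0.1652], [0.5384, 0.1182], [0.557, 0.031]]
top [0.62700275 0.08942702] -162.95980133483357 0.16733307049055804 0.09998689969939366
side [0.6287312 0.0960141] -165.20044877779833
Tb [11, 12, 10, 9, 76] [320.38157895 228.        ] [0.4818 0.0416 0.207 ]
To [10, 11, 9, 10, 82] [344.  263.5] [ 0.3821 -0.0286  0.207 ]
Sb [8, 5, 11, 12, 117] [347.90598291 188.47008547] [0.4833 0.0381 0.197 ]
gear (array([0.56651372, 0.07172979, 0.13790332]), np.float64(0.005069827452945182))
side bottle base [0.48379082 0.05045951 0.        ]
0.085 [0.6221 0.0879 0.0846] [147.07388792 148.33675902] [552.23598603 250.94522476]
0.12 [0.5965 0.0801 0.1071] [155.56182104 179.62642163] [587.7427407  222.45337721]
0.166 [0.5628 0.0697 0.1367] [167.11235439 222.2059621 ] [635.41232654 184.20165343]
0.185 [0.5489 0.0655 0.1489] [172.01990967 240.29702699] [655.44345067 168.12798688]
```

>>> apply_moves(series=[[-0.03, -0.028, -0.02, 0, 0, 10], [-0.06, -0.056, -0.04, 0, 0, 20], [-0.095, -0.086, -0.06, 0, 0, 30], [-0.13, -0.118, -0.06, 0, 0, 40], [-0.165, -0.15, -0.06, 0, 0, 50], [-0.2, -0.183, -0.06, 0, 0, 60], [-0.235, -0.216, -0.06, 0, 0, 70], [-0.27, -0.25, -0.06, 0, 0, 80]], hand=0)

```text
t: 1.1
eef_pos: [0.341, 0.2489, 0.2913]
ee_rot: [-3.142, 0.0, 1.496]
contact_force: [0.8, 0.1, 0.3]
opening: 0.0854
grasp_force: 0.0
```

```bash
python3 - <<'E'
from h import *
print(delta(np.array([.482,.041,.29]),Ro.from_euler("xyz",[180,0,17],degrees=True)),env.state()["qpos"],env.state()["eef_pos"])
E
```

```text
(array([-196.7,  156.1,    1.3]), array([-0. ,  0. , 68.7])) [-0.95162263  0.42576575  0.38460135  1.89973501 -0.20692916  0.85463038
 -0.53630778] [0.34102552 0.24886388 0.29129562]
```

>>> apply_moves(series=[[-0.028, 0.022, 0, 0, 0, 10], [-0.056, 0.044, 0, 0, 0, 20], [-0.084, 0.067, 0, 0, 0, 30], [-0.112, 0.089, 0, 0, 0, 40], [-0.141, 0.111, 0, 0, 0, 50], [-0.17, 0.134, 0.001, 0, 0, 60], [-0.197, 0.156, 0.001, 0, 0, 68.7], [-0.197, 0.156, 0.001, 0, 0, 68.7]])

```text
t: 2.1
eef_pos: [0.4831, 0.041, 0.29]
ee_rot: [3.14, 0.001, 0.298]
contact_force: [-0.1, 1.1, -0.1]
opening: 0.0852
grasp_force: 0.0
```

```bash
python3 - <<'E'
from h import *
s=env.state()
print(delta(np.array([.482,.041,.146]),Ro.from_euler("xyz",[180,0,17],degrees=True)),s["qpos"],s["eef_pos"])
o=[]
for n in("top","side"):
    c=imaging.read_camera(n);np.savez(f"{n}1.npz",**c);f=c["frame"]
    x,y=(270,140) if n=="top" else (270,90); o.append(cv2.resize(f[y:y+160,x:x+130],None,fx=3,fy=3,interpolation=cv2.INTER_CUBIC))
cv2.imwrite("pics/pre.png",np.hstack(o))
E
```

```text
(array([ -0.9,  -0.5, 144. ]), array([0.1, 0. , 0.1])) [-0.54156781  0.5880592   0.70925458  1.71354255 -0.44020782  1.00600851
 -0.94749712] [0.48305297 0.04098198 0.28997758]
```

View pics/pre.png

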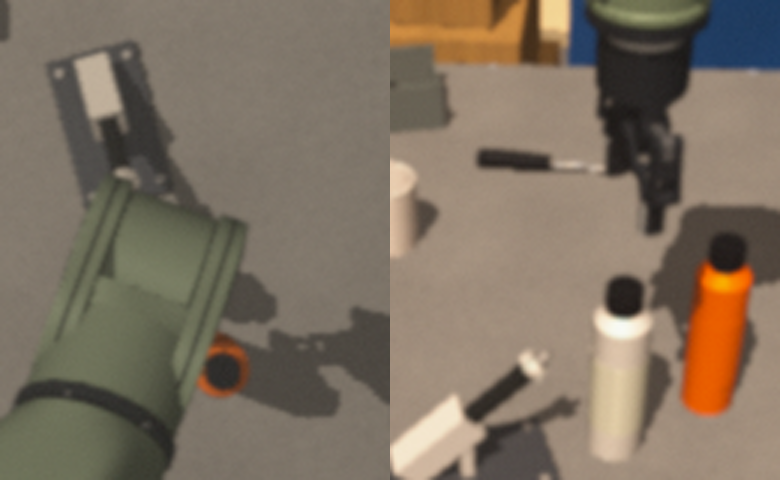

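The gripper (side view, finger at about (652,225) in the crop) hangs above and in line with the white bottle, and nothing has been disturbed. I'm descending now.

>>> apply_moves(series=[[-0.001, 0, 0.04, 0, 0, 0], [-0.001, 0, 0.08, 0, 0, 0], [-0.001, 0, 0.11, 0, 0, 0], [-0.001, 0, 0.13, 0, 0, 0], [-0.001, 0, 0.142, 0, 0, 0], [-0.001, 0, 0.142, 0, 0, 0]])

```text
t: 2.95
eef_pos: [0.4812, 0.043, 0.1482]
ee_rot: [-3.141, 0.001, 0.304]
contact_force: [0.4, -0.4, 0.7]
opening: 0.0851
grasp_force: 0.0
```

>>> apply_moves(series=[[0, 0, 0, 0, 0, 0], [0, 0, 0, 0, 0, 0], [0, 0, 0, 0, 0, 0], [0, 0, 0, 0, 0, 0], [0, 0, 0, 0, 0, 0], [0, 0, 0, 0, 0, 0], [0, 0, 0, 0, 0, 0], [0, 0, 0, 0, 0, 0]], hand=1, newtons=40)

```text
t: 3.95
eef_pos: [0.4819, 0.0426, 0.1491]
ee_rot: [3.141, -0.002, 0.303]
contact_force: [-0.1, 0.0, 8.8]
opening: 0.0543
grasp_force: 41.0
```

>>> apply_moves(series=[[0, 0, -0.005, 0, 0, 0], [0, 0, -0.01, 0, 0, 0], [0, 0, -0.02, 0, 0, 0], [0, 0, -0.03, 0, 0, 0], [0, 0, -0.03, 0, 0, 0]], newtons=50)

```text
t: 4.58
eef_pos: [0.4818, 0.0426, 0.1791]
ee_rot: [3.141, -0.001, 0.303]
contact_force: [-0.5, -0.6, -3.7]
opening: 0.0543
grasp_force: 54.0
```

```bash
python3 - <<'E'
from h import *
s=env.state()
print(delta(np.array([.38,.33,.180]),Ro.from_euler("xyz",[180,0,47],degrees=True)),s["qpos"],s["eef_pos"])
o=[]
for n in("top","side"):
    c=imaging.read_camera(n);np.savez(f"{n}2.npz",**c);f=c["frame"]
    x,y=(270,140) if n=="top" else (270,120); o.append(cv2.resize(f[y:y+160,x:x+130],None,fx=3,fy=3,interpolation=cv2.INTER_CUBIC))
cv2.imwrite("pics/lift.png",np.hstack(o))
E
```

```text
(array([ -11.5, -304.6,   -1. ]), array([  0. ,  -0.1, -29.7])) [-0.46397428  0.72671302  0.57169256  1.89044678 -0.59348456  0.69823465
 -0.80745273] [0.48177045 0.04263063 0.17906901]
```

View pics/lift.png

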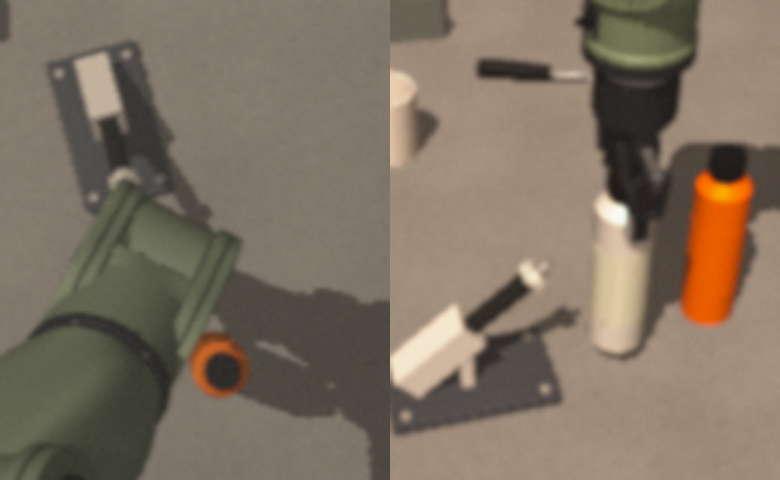

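Bottle lifted upright in the gripper, clear of the roller's gear (535,270 in the crop). I'm carrying it to (0.38, 0.33).

>>> apply_moves(series=[[-0.001, -0.02, 0, 0, 0, -2], [-0.002, -0.06, 0, 0, 0, -6], [-0.004, -0.105, 0, 0, 0, -11], [-0.006, -0.155, 0, 0, 0, -16], [-0.008, -0.205, 0, 0, 0, -21], [-0.01, -0.255, 0, 0, 0, -26], [-0.011, -0.29, 0, 0, 0, -29], [-0.0115, -0.305, 0, 0, 0, -30]])

```text
t: 5.68
eef_pos: [0.3786, 0.3319, 0.1778]
ee_rot: [-3.141, 0.001, 0.829]
contact_force: [-0.1, -0.4, -5.0]
opening: 0.0539
grasp_force: 54.3
```

>>> apply_moves(series=[[0, 0, 0, 0, 0, 0], [0, 0, 0.01, 0, 0, 0], [0, 0, 0.018, 0, 0, 0], [0, 0, 0.024, 0, 0, 0], [0, 0, 0.028, 0, 0, 0], [0, 0, 0.03, 0, 0, 0], [0, 0, 0.03, 0, 0, 0]])

```text
t: 6.55
eef_pos: [0.3803, 0.3304, 0.1492]
ee_rot: [3.141, -0.002, 0.826]
contact_force: [-0.7, -1.7, 15.9]
opening: 0.0542
grasp_force: 56.6
```

>>> apply_moves(series=[[0, 0, 0, 0, 0, 0], [0, 0, 0, 0, 0, 0], [0, 0, 0, 0, 0, 0], [0, 0, 0, 0, 0, 0], [0, 0, 0, 0, 0, 0], [0, 0, 0, 0, 0, 0]], hand=0)

```text
t: 7.3
eef_pos: [0.3797, 0.3303, 0.1483]
ee_rot: [3.142, 0.0, 0.826]
contact_force: [0.0, -0.1, 0.5]
opening: 0.0856
grasp_force: 0.0
```

>>> apply_moves(series=[[0, 0, -0.02, 0, 0, 0], [0, 0, -0.05, 0, 0, 0], [0, 0, -0.09, 0, 0, 0], [0, 0, -0.13, 0, 0, 0], [0, 0, -0.15, 0, 0, 0], [0, 0, -0.15, 0, 0, 0]])

```text
t: 8.05
eef_pos: [0.3799, 0.3305, 0.2992]
ee_rot: [-3.142, -0.002, 0.826]
contact_force: [0.0, 1.0, -0.6]
opening: 0.0851
grasp_force: 0.0
```

```bash
python3 - <<'E'
from h import *
s=env.state()
c=imaging.read_camera("side");np.savez("side3.npz",**c);f=c["frame"]
d=imaging.read_camera("top");np.savez("top3.npz",**d);g=d["frame"]
P=[cv2.resize(f[120:320,250:450],(400,400)),cv2.resize(g[130:270,230:370],(400,400))]
cv2.imwrite("pics/placed.png",np.hstack(P))
th=np.radians(-163.5);D=np.array([np.cos(th),np.sin(th)]);m=np.array([.6275,.0905])
a=np.r_[D*np.cos(np.radians(40)),np.sin(np.radians(40))];G=np.r_[m-.06*D,.03]+.115*a
print("grip",G,"axis",a)
R=Ro.from_euler("xyz",[180,0,16.5],degrees=True)
for z in(.15,0): print(delta(G-np.array([0,0,.0187-.004-z]),R))
print(s["qpos"],s["eef_pos"])
E
```

```text
grip [0.60056185 0.08252056 0.10392058] axis [-0.73449853 -0.21756838  0.64278761]
(array([-32.3, 330.5,  58.5]), array([ 0. ,  0. , 30.8]))
(array([-32.2, 330.6, 208.5]), array([ 0. ,  0. , 30.8]))
[-1.12693125  0.59068616  0.64269295  1.63556195 -0.39628875  1.04711786
 -1.10951638] [0.37988112 0.33050393 0.29918282]
```

View pics/placed.png

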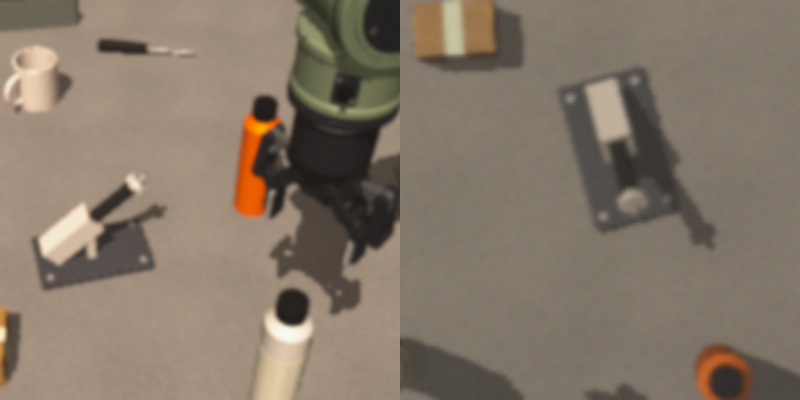

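Bottle stands upright near (0.38, 0.33) (side crop cap at (292,305)); stand and roller are undisturbed, gear at (633,200) in the top crop. Next I'm going over the roller.

>>> apply_moves(series=[[-0.004, 0.04, 0, 0, 0, 4], [-0.008, 0.085, 0, 0, 0, 8], [-0.013, 0.135, 0.005, 0, 0, 12.5], [-0.018, 0.185, 0.015, 0, 0, 17], [-0.023, 0.235, 0.03, 0, 0, 22], [-0.028, 0.285, 0.045, 0, 0, 27], [-0.0322, 0.3305, 0.0585, 0, 0, 30.8], [-0.0322, 0.3305, 0.0585, 0, 0, 30.8]])

```text
t: 9.15
eef_pos: [0.6013, 0.0793, 0.2374]
ee_rot: [3.14, 0.003, 0.283]
contact_force: [-0.4, 1.4, -0.7]
opening: 0.0855
grasp_force: 0.0
```

```bash
python3 - <<'E'
from h import *
s=env.state()
print(delta(np.array([.6006,.0825,.0892]),Ro.from_euler("xyz",[180,0,16.5],degrees=True)),s["qpos"],s["eef_pos"])
E
```

```text
(array([  0.7,  -3.5, 148.2]), array([ 0.1,  0.2, -0.3])) [-0.47694475  0.8421073   0.68067115  1.35804207 -0.5425228   1.13273552
 -1.01812226] [0.60133326 0.07929072 0.23736753]
```

>>> apply_moves(series=[[0, 0, 0.03, 0, 0, 0], [0, 0, 0.07, 0, 0, 0], [0, 0, 0.105, 0, 0, 0], [0, 0, 0.13, 0, 0, 0], [0, 0, 0.145, 0, 0, 0], [0, 0, 0.15, 0, 0, 0], [0, 0, 0.15, 0, 0, 0], [0, 0, 0.15, 0, 0, 0]])

```text
t: 10.15
eef_pos: [0.6011, 0.0827, 0.0906]
ee_rot: [3.141, -0.001, 0.289]
contact_force: [0.6, -0.4, 0.2]
opening: 0.0853
grasp_force: 0.0
```

>>> apply_moves(series=[[0, 0, 0, 0, 0, 0], [0, 0, 0, 0, 0, 0], [0, 0, 0, 0, 0, 0], [0, 0, 0, 0, 0, 0], [0, 0, 0, 0, 0, 0], [0, 0, 0, 0, 0, 0], [0, 0, 0, 0, 0, 0], [0, 0, 0, 0, 0, 0]], hand=1, newtons=30)

```text
t: 11.15
eef_pos: [0.6008, 0.0826, 0.0899]
ee_rot: [3.141, 0.0, 0.288]
contact_force: [-2.0, 0.4, 4.0]
opening: 0.0191
grasp_force: 30.0
```

```bash
python3 - <<'E'
from h import *
s=env.state();p,R=pose()
print(p,s["ee_rot"],s["contact_force"],s["ft_torque"],s["opening"],s["grasp_force"])
a=np.array([-.7345,-.2176,.6428]);print("tool-frame axis",R.inv().apply(a))
c=imaging.read_camera("side");f=c["frame"]
cv2.imwrite("pics/grasp.png",cv2.resize(f[130:280,240:400],None,fx=4,fy=4,interpolation=cv2.INTER_CUBIC))
E
```

```text
[0.600845   0.08257012 0.08985971] [3.14147502e+00 2.26302806e-05 2.88495205e-01] [-2.02571981  0.38021482  3.96512872] [-0.11578037  0.34873777  0.03609937] 0.019103293731366933 29.95538502931595
tool-frame axis [-7.66069294e-01 -2.89675966e-04 -6.42782702e-01]
```

View pics/grasp.png

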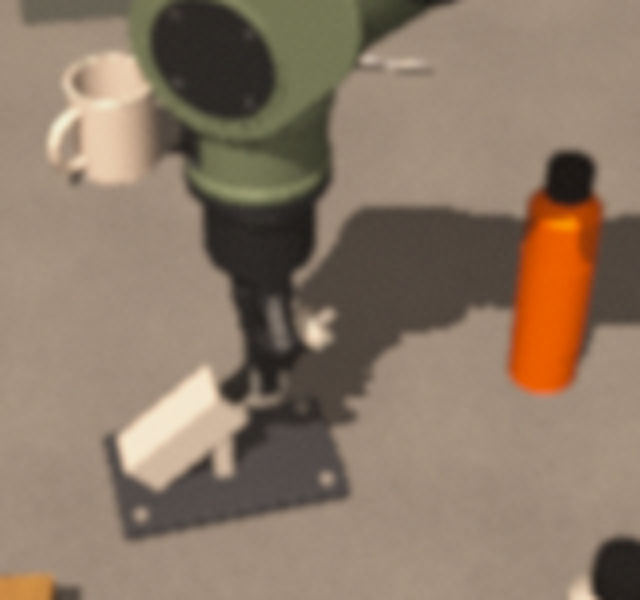

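The gripper holds the rubber just above the sleeve mouth (crop (265,385)), with the gear visible on the right at (320,328). I'll grip harder and draw along the axis.

>>> apply_moves(series=[[0, 0, 0, 0, 0, 0], [0, 0, 0, 0, 0, 0], [-0.0038, 0, -0.0032, 0, 0, 0], [-0.0077, 0, -0.0064, 0, 0, 0], [-0.0115, 0, -0.0096, 0, 0, 0], [-0.0153, 0, -0.0129, 0, 0, 0], [-0.0192, 0, -0.0161, 0, 0, 0]], newtons=90)

```text
t: 12.08
eef_pos: [0.5821, 0.077, 0.1061]
ee_rot: [3.142, 0.0, 0.289]
contact_force: [2.1, -0.0, -0.7]
opening: 0.0176
grasp_force: 87.9
```

>>> apply_moves(series=[[-0.0077, 0, -0.0064, 0, 0, 0], [-0.0172, 0, -0.0145, 0, 0, 0], [-0.0268, 0, -0.0225, 0, 0, 0], [-0.0364, 0, -0.0305, 0, 0, 0], [-0.046, 0, -0.0386, 0, 0, 0], [-0.0555, 0, -0.0466, 0, 0, 0], [-0.0651, 0, -0.0546, 0, 0, 0], [-0.0728, 0, -0.0611, 0, 0, 0]])

```text
t: 13.08
eef_pos: [0.5121, 0.0562, 0.1676]
ee_rot: [3.142, -0.0, 0.288]
contact_force: [-0.3, 0.3, -1.4]
opening: 0.0173
grasp_force: 88.1
```

>>> apply_moves(series=[[0, 0, -0.02, 0, 0, 0], [0, 0, -0.05, 0, 0, 0], [0, 0, -0.08, 0, 0, 0], [0, 0, -0.11, 0, 0, 0], [0, 0, -0.14, 0, 0, 0], [0, 0, -0.16, 0, 0, 0], [0, 0, -0.17, 0, 0, 0], [0, 0, -0.17, 0, 0, 0]])

```text
t: 14.08
eef_pos: [0.5126, 0.0564, 0.337]
ee_rot: [-3.142, -0.0, 0.289]
contact_force: [-0.3, 1.1, -1.3]
opening: 0.0176
grasp_force: 88.0
```

```bash
python3 - <<'E'
from h import *
s=env.state();p,R=pose()
print(p,s["ee_rot"],s["qpos"],s["contact_force"],s["ft_torque"],s["opening"],s["grasp_force"])
o=[]
for n in("top","side"):
    c=imaging.read_camera(n);np.savez(f"{n}4.npz",**c);q=np.array(proj(c,p)).astype(int)
    x,y=max(q[0]-65,0),max(q[1]-75,0);print(n,x,y); o.append(cv2.resize(c["frame"][y:y+150,x:x+130],(390,450),interpolation=cv2.INTER_CUBIC))
cv2.imwrite("pics/out.png",np.hstack(o))
E
```

```text
[0.51256632 0.05644816 0.33700411] [-3.14154882e+00 -2.12744214e-04  2.88617610e-01] [-0.56541559  0.60189648  0.76817637  1.5158672  -0.43572498  1.20093889
 -1.00842687] [-0.31606572  1.08192414 -1.28404907] [-0.01816616  0.0509599  -0.01656529] 0.01763669385190613 88.00589203834534
top 249 141
side 274 75
```

View pics/out.png

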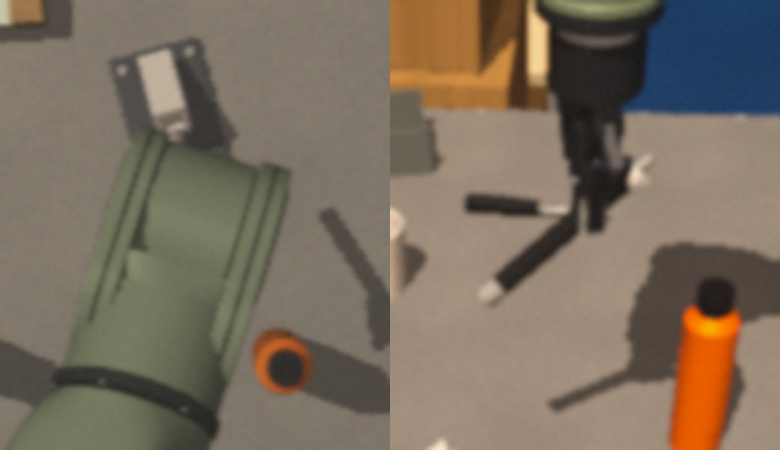

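The roller is fully out of the bore: low end at (490,292) and gear at (640,172) in the side crop, still at about 40°. Now I'm levelling it.

>>> apply_moves(series=[[0, 0, 0, 0, 5, 0], [0, 0, 0, 0, 12, 0], [0, 0, 0, 0, 20, 0], [0, 0, 0, 0, 28, 0], [0, 0, 0, 0, 35, 0], [0, 0, 0, 0, 39, 0], [0, 0, 0, 0, 40, 0], [0, 0, 0, 0, 40, 0]])

```text
t: 15.18
eef_pos: [0.5143, 0.0554, 0.3449]
ee_rot: [-3.14, -0.685, 0.293]
contact_force: [11.8, -36.0, -3.1]
opening: 0.0176
grasp_force: 88.7
```

```bash
python3 - <<'E'
from h import *
s=env.state();p,R=pose()
print(p,np.degrees(s["ee_rot"]),s["qpos"],s["contact_force"],s["opening"],s["grasp_force"],R.apply([-.766,0,-.643]))
o=[]
for n in("top","side"):
    c=imaging.read_camera(n);np.savez(f"{n}5.npz",**c);q=np.array(proj(c,p)).astype(int)
    x,y=max(q[0]-65,0),max(q[1]-55,0);print(n,x,y); o.append(cv2.resize(c["frame"][y:y+110,x:x+130],(390,330),interpolation=cv2.INTER_CUBIC))
    g=p+R.apply([0,0,-.0187]); a=R.apply([-.766,0,-.643]); print([(np.array(proj(c,g+k*a))-[x,y])*3 for k in(-.115,.0,.051,.07)])
cv2.imwrite("pics/level.png",np.hstack(o))
E
```

```text
[0.51428359 0.05542483 0.34487123] [-179.93600794  -39.21985549   16.77938648] [ 1.55721118e-01  2.95631913e-01 -3.43540644e-01  2.18376090e+00
 -1.45624402e+00 -3.06280863e-04  3.95298055e-02] [ 11.76295663 -36.04651351  -3.08417109] 0.017608181673743447 88.74377846717834 [-0.95722272 -0.28937693  0.013808  ]
top 250 161
[array([163.98133654,  49.79222293]), array([199.27977013, 178.56251864]), array([215.03500182, 236.03832242]), array([220.92060201, 257.50926038])]
side 274 92
[array([ 73.90416779, 169.53091951]), array([209.66996718, 148.81808058]), array([268.08340014, 139.90635145]), array([289.5725023 , 136.62790935])]
```

View pics/level.png

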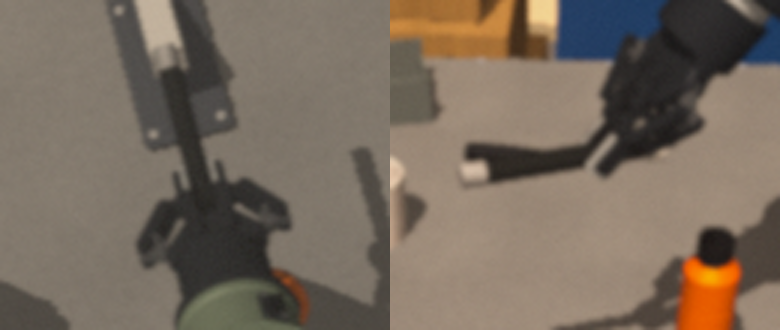

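The roller is level within about 1° (side crop low end at (472,172), rubber running to (590,158)). But joint 6 sits at its range end, so I'll move outward to relieve it.

>>> apply_moves(series=[[0.004, 0, 0.003, 0, 0, 0], [0.011, 0, 0.01, 0, 0, 0], [0.02, 0, 0.017, 0, 0, 0], [0.03, 0, 0.025, 0, 0, 0]])

```text
t: 15.78
eef_pos: [0.5532, 0.0659, 0.3449]
ee_rot: [-3.139, -0.685, 0.283]
contact_force: [0.4, -0.5, -1.6]
opening: 0.0169
grasp_force: 88.7
```

```bash
python3 - <<'E'
from h import *
s=env.state();p,R=pose()
print(p,np.degrees(s["ee_rot"]),s["qpos"].round(4),np.round(s["joint_velocities"],3),s["contact_force"],s["opening"],R.apply([-.766,0,-.643]))
E
```

```text
[0.55320657 0.06594426 0.34490279] [-179.85958531  -39.26209319   16.22955346] [-0.1418  0.3429  0.038   2.0866 -1.3031  0.1288 -0.1401] [-0.498  0.15   0.635 -0.266  0.443  0.246 -0.501] [ 0.40489694 -0.5128354  -1.61548359] 0.01690503799723976 [-0.95972446 -0.28100383  0.01306962]
```

>>> apply_moves(series=[[0.01, 0, 0.008, 0, 0, 0], [0.02, 0, 0.017, 0, 0, 0], [0.032, 0, 0.027, 0, 0, 0], [0.044, 0, 0.037, 0, 0, 0], [0.054, 0, 0.045, 0, 0, 0], [0.06, 0, 0.05, 0, 0, 0], [0.06, 0, 0.05, 0, 0, 0], [0.06, 0, 0.05, 0, 0, 0]])

```text
t: 16.77
eef_pos: [0.6272, 0.0886, 0.3447]
ee_rot: [-3.139, -0.686, 0.288]
contact_force: [0.1, 0.2, -1.1]
opening: 0.0175
grasp_force: 88.7
```

```bash
python3 - <<'E'
from h import *
s=env.state();p,R=pose()
print(p,np.degrees(s["ee_rot"]),s["qpos"].round(4),np.abs(s["joint_velocities"]).max(),s["contact_force"],s["opening"],R.apply([-.766,0,-.643]))
o=[];cs=[]
for n in("top","side"):
    c=imaging.read_camera(n);cs.append(c);q=np.array(proj(c,p)).astype(int)
    x,y=max(q[0]-65,0),max(q[1]-60,0);print(n,x,y); o.append(cv2.resize(c["frame"][y:y+110,x:x+130],(390,330),interpolation=cv2.INTER_CUBIC))
    np.savez(f"{n}6.npz",**c)
    g=p+R.apply([0,0,-.0187]); a=R.apply([-.766,0,-.643]); print([((np.array(proj(c,g+k*a))-[x,y])*3).round() for k in(-.115,.0,.051,.07)])
cv2.imwrite("pics/final.png",np.hstack(o))
E
```

```text
[0.6271562  0.08864678 0.34469922] [-179.84668544  -39.31558771   16.48407148] [-0.3323  0.4688  0.3012  1.8737 -1.1084  0.2795 -0.3887] 0.005570224692416312 [ 0.06273727  0.19547587 -1.11717166] 0.017501914189123523 [-0.9584367  -0.28540639  0.01213566]
top 238 112
[array([166.,  66.]), array([200., 193.]), array([215., 251.]), array([221., 272.])]
side 227 93
[array([ 69., 186.]), array([211., 165.]), array([273., 156.]), array([295., 153.])]
```

View pics/final.png

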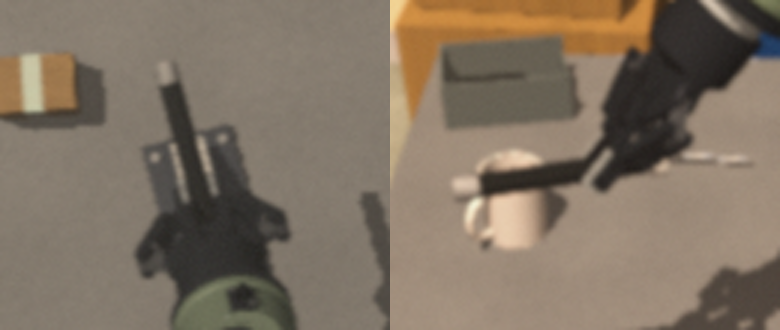

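The roller is held over the stand (not touching it): top crop low end at (166,66), side crop low end at (456,187), rubber running to about (583,170). I'll check the tilt numerically by triangulating.

```bash
python3 - <<'E'
from h import *
T=dict(np.load("top6.npz"));S=dict(np.load("side6.npz"))
t=lambda u,v:(238+(u+.5)/3-.5,112+(v+.5)/3-.5)
s=lambda u,v:(227+(u-390+.5)/3-.5,93+(v+.5)/3-.5)
p,R=pose();g=p+R.apply([0,0,-.0187]);print("grip",g)
# near-point of the rubber before the fingers, matched: boundary steel/rubber; grip point
A=tri(T,t(166,66),S,s(457,187));B=tri(T,t(171,85),S,s(482,183));print("low end",A,"rubber start",B)
# dark rubber mid-line in side view: fit, intersect its view plane with vertical plane through grip & axis yaw
f=S["frame"].max(2).astype(int);pts=[]
for u in range(258,288):
    v=np.arange(145,162);m=v[f[145:162,u]<70]
    if len(m):pts.append((u,m.mean(),len(m)))
pts=np.array(pts);print(pts[::4].round(1).tolist())
k=(pts[:,2]>=4)&(pts[:,2]<=9);q=np.polyfit(pts[k,0],pts[k,1],1);u=np.array([259,285])
h=R.apply([-.766,0,-.643])[:2];h/=np.linalg.norm(h);nrm=np.r_[-h[1],h[0],0]
X=[]
for a in u:
    o,d=ray(S,(a,np.polyval(q,a)));X.append(o+d*(nrm@(g-o))/(nrm@d))
X=np.array(X);D=X[0]-X[1];print(X,"tilt deg of low end up",np.degrees(np.arctan2(D[2],np.hypot(*D[:2]))))
E
```

```text
grip [0.61585065 0.08526532 0.35929018]
low end (array([0.72754113, 0.11868019, 0.35805428]), np.float64(0.0022009889789036115)) rubber start (array([0.70964471, 0.11366901, 0.35915322]), np.float64(0.00043369378128705233))
[[258.0, 154.0, 5.0], [262.0, 153.5, 6.0], [266.0, 153.0, 5.0], [270.0, 152.5, 6.0], [274.0, 152.0, 5.0], [278.0, 152.0, 7.0], [282.0, 151.0, 7.0], [286.0, 150.0, 7.0]]
[[0.7058892  0.11209596 0.35695127]
 [0.64544597 0.09408445 0.35677742]] tilt deg of low end up 0.15792818190041172
```

```bash
python3 - <<'E'
from h import *
print(env.state()["grasp_force"]);print(job.close_job())
E
```

```text
88.74111771583557
the job is handed in; nothing more can be done
None
```

The job is handed in: the toner bottle stands upright at about (0.38, 0.33), about 34 cm from the stand, and the roller is held still about 0.35 m above the bench, level to within about 1°; while levelling, joint 6 briefly read 0.0003 rad below its range end and the wrist force reached about 38 N before I moved clear.

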